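Tighten the gland nut deep in the pump housing

TASK

The gland nut at the bottom of the deep bore in the round pump housing is still loose, and the long T-handled socket extension already stands in the bore on that nut. Turn the extension clockwise, seen from above, by about 80 degrees until the nut comes up against its stop, then let go and leave the extension standing upright in the bore on the nut. Leave the T-handle of the square valve block as it is.

Things in the scene. Friction and masses are not known exactly. Their poses are not given: they have to be found in the camera images.
- socket_extension: Loose steel tool, 170 mm long, 0.35 kg, upright in the pump housing's bore. Origin on its axis at the socket's lower rim, 18 mm above the bench; z up. Its T-handle is a level bar along its x: 90 long, 16 wide (y), 20 high, centred on the axis 160 mm above the origin. Pinch the bar's middle from above, across its width. Below: hub 26 wide, 140 to 150 mm above the origin; shaft 18 wide.
- pump_housing: Round aluminium housing, 100 mm in diameter, 110 mm high, with a bolted foot flange of 136 mm diameter and one side port (along its x), fixed to the bench. Origin at the centre of its underside. Upright bore in its middle, 48 mm wide and 98 mm deep, with the gland nut at the bottom; the extension's 42 mm guide collar sits loosely in it.
- gland_nut (a joint): Turn of the square-headed (22 mm) gland nut at the bottom of the bore, rad: 0 to 0.05 at the start, growing clockwise seen from above, hard stop at 1.22 (70 degrees). The socket has about 0.15 rad of play each way, so turn the extension about 1.4 rad. It turns against steady friction of about 0.1 N m and stays where it is left.
- valve_handle_end (a point): Top of one end of the T-handle bar (90 x 16 x 20 mm, top 122 mm above the bench) on the square valve block (aluminium, 80 x 80 x 65 mm, fixed, brass ports on two sides). The bar runs along the point's x; its axis of turning is upright, 42 mm back along -x. It turns easily and must stay as it is.
There are look-alikes about, which are no part of the job. What is shaped like the socket_extension but blue is not meant.

How it is judged:
By the outcome, as a careful person would: the job done as asked, in the order asked, and still so for the second after the job is handed in, with the robot touching nothing.
It also fails if it takes over 35 s, if anything falls off the work surface, if the arm or the gripper's body presses on something with over 40 N, if the wrist force passes 120 N, or if a joint passes its speed limit or range.

ROBOT

A 6-joint arm with a two-finger parallel gripper is mounted at the origin on a cart in front of the work surface, level with it; the furniture and walls round the work are solid. World frame = base frame: x ahead of the robot, y to its left, z up, the work surface at z = 0. Lengths are in mm, angles in rad, forces in N, time in s.
With the tool pointing down it reaches from about 300 to 775 mm from the base axis. Payload 14.6 kg.
Tool frame: the origin (TCP) lies at the very end of the fingers, on their centre line; the grasp point (between the pads) lies 19 mm behind it; z points along the fingers, y is the line along which they close (so a half turn about z gives the same grasp; the last joint's range is limited). The gripper opens to 94 mm and grips with 3 to 60 N. Pads are 16 mm wide; open, the fingers measure 119 mm over their backs; the gripper's body (75 mm by 177 mm) begins 78 mm behind the grasp point.
Start: joints at [1.24, 0.3, 1.521, -0, 1.321, -0.067], TCP at [143.411, 530.964, 169.346] pointing down, gripper open.
Joint ranges: [-3.03, 3.03], [-0.79, 2.21], [0.23, 2.52], [-1.04, 4.18], [0, 3.07], [-2.55, 2.55]. Speed limits (rad/s): [2.22, 2.22, 2.57, 3.14, 3.14, 3.14].

INTERFACE

Orientations are given as [roll, pitch, yaw] about the fixed x, y, z axes, in that order (R = Rz(yaw) Ry(pitch) Rx(roll)).
In Python, from cell import manip, optics gives the robot as it stands.
- The arm moves only by the shell command python3 -m crank 'ROWS' [FORCE]. ROWS is JSON, a list of rows, each a list of 7 numbers: the opening in per cent of the stroke, from 0 (shut) to 100 (fully open), then the shift along the tool's x, y, z in mm, then the turn, a rotation vector about the tool's x, y, z in rad. A call has 1 to 10 rows; each row is the pose to reach, as a shift and turn from the pose commanded when the call began, along the tool's axes at that moment; what a row does not reach only later rows make up. A row lasts 1/10 s, in which the tool goes at most 50 mm and 8.59 degrees, less where a joint would pass 70% of its speed; a pose out of reach is approached as far as the arm can. A call with a gripper value outside its range is refused whole. The fingers move at their own pace and stop on an object; FORCE is the grip in N (left out, the last holds). Time passes only in rows, so rows that repeat a pose let the fingers close. It gives the time, the measured TCP pose, the force, the opening and the grip force at its end, in the units of the state.
- manip.read_state(): the state, without advancing time (a new reading comes with each control period).
- optics.camera(name): name is "scene" or "side" or "wrist"; returns (picture, depth): 384x512x3 uint8, red, green, blue; 384x512 float32, mm along the optical axis (not along the pixel's ray), 0 where there is no reading.
- optics.calibration(name): a dict with "camera_matrix" (3x3 intrinsics, pixels), "R" (3x3) and "t" (3): a world point X has camera coordinates R X + t. Camera axes: x right, y down, z forward; pixel columns grow to the right and rows downward; lengths in mm; the calibration is good to about 2 mm. A picture is of the moment at which its call begins: read the wrist's pose just before it. calibration takes no time and is no camera call; for the wrist camera it gives the pose at the moment of the call.
- manip.sign_off(): hands the job in; it is judged then, once.
The state is a dict: "clock": time; "joints": joint angles; "qd": joint speeds; "effort": joint torques, N m; "eef_pos": TCP position; "eef_rot": TCP orientation; "wrist_force": force on the tool from outside, world axes, zero at the start; "moment": the same for the moment, N m; "finger_gap": finger opening in mm; "finger_force": force on a finger pad.
Only numpy, scipy, OpenCV 4.12 (cv2) and the standard library are available. Lean on these libraries where they do the work, as an engineer would, in place of code of your own. Each camera call takes 0.05 s, during which the arm holds its last target. There are 200 camera calls.

## Working session

There is one attempt and no reset: what is moved stays moved. The work goes in short steps, Python scripts to look and compute and a shell command to move; the robot and the scene stay as the last step left them, time stands still between calls to the robot, and variables do not carry over. Pictures are saved under pics/ and viewed, at most 10 in all, crops included, and the job is handed in when it is done.

```bash
mkdir -p pics
python3 - <<'E'
from cell import manip, optics
import numpy as np, cv2
print(manip.read_state())
for n in ("scene","side"):
    p,d=optics.camera(n); c=optics.calibration(n)
    np.savez(f"pics/{n}0.npz",p=p,d=d,K=c["camera_matrix"],R=c["R"],t=c["t"])
    cv2.imwrite(f"pics/{n}0.png",p[:,:,::-1])
E
```

```text
{'clock': 0.0, 'joints': array([ 1.24042513e+00,  3.00468919e-01,  1.52156875e+00, -1.19704090e-05,
        1.32068249e+00, -6.65821719e-02]), 'qd': array([ 0.00106807, -0.00013796,  0.00075242,  0.00096978,  0.00095239,
       -0.00050962]), 'effort': array([ 2.01685027e-03, -5.31807876e+01, -3.52742279e+01,  7.09387986e-02,
        2.43975897e-02, -8.23350570e-05]), 'eef_pos': array([143.30840698, 530.69700416, 168.79276329]), 'eef_rot': array([-3.14046688e+00, -6.34470147e-05,  2.87780656e+00]), 'wrist_force': array([0.78216614, 0.17899896, 0.94417777]), 'moment': array([-0.00749638, -0.0209891 ,  0.00083489]), 'finger_force': 0.0, 'finger_gap': 93.93542695678721}
```

View pics/scene0.png

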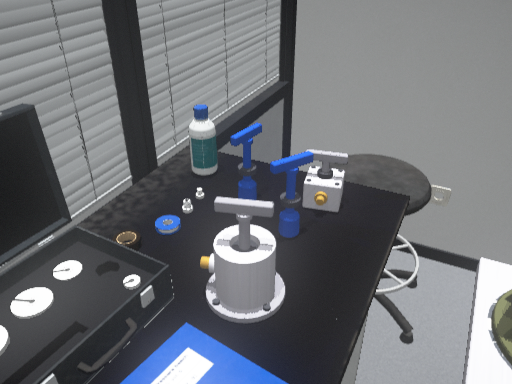

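View pics/side0.png

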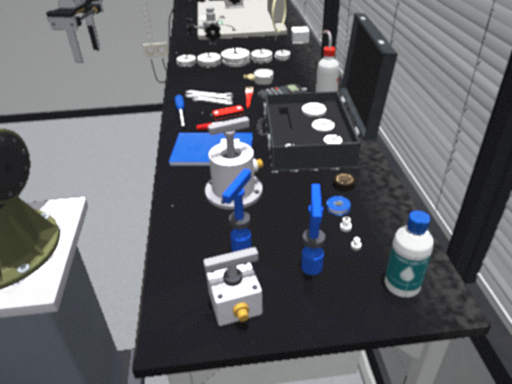

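Candidates are the grey T-bar in the round housing at scene (245,207), the blue T-tools at (247,133) and (292,163), and the valve's grey T-bar at (325,157). I choose the grey one in the round housing, at side (230,125), and measure it next.

```bash
cat > h.py <<'E'
import numpy as np, cv2
def world(d,K,R,t):
    v,u=np.mgrid[:d.shape[0],:d.shape[1]]
    c=np.stack([(u-K[0,2])/K[0,0]*d,(v-K[1,2])/K[1,1]*d,d],-1)
    X=(c-t)@R; X[d<=0]=np.nan; return X
def bar(X,box,z0,z1):
    u0,v0,u1,v1=box; P=X[v0:v1,u0:u1].reshape(-1,3)
    P=P[(P[:,2]>z0)&(P[:,2]<z1)]
    r=cv2.minAreaRect(P[:,:2].astype(np.float32)); q=cv2.boxPoints(r)
    e=max(q[1]-q[0],q[2]-q[1],key=np.linalg.norm)
    return len(P),np.round(r[0],1),np.round(r[1],1),round(float(np.degrees(np.arctan2(e[1],e[0])))%180,1),np.round(np.percentile(P[:,2],[5,50,95]),1)
E
python3 - <<'E'
from h import *
for n,b,vb in (("scene",(205,185,285,230),(300,140,355,170)),("side",(200,110,260,142),(195,245,265,285))):
    f=np.load(f"pics/{n}0.npz"); X=world(f["d"],f["K"],f["R"],f["t"])
    print(n,bar(X,b,180,196),bar(X,vb,112,130))
    cv2.imwrite(f"pics/{n}crop.png",cv2.resize(f["p"][100:340,180:380,::-1] if n=="scene" else f["p"][90:330,150:350,::-1],None,fx=2.5,fy=2.5,interpolation=3))
import os
a=cv2.imread("pics/scenecrop.png");b=cv2.imread("pics/sidecrop.png")
cv2.imwrite("pics/both.png",cv2.resize(np.hstack([a,b]),(800,480)))
E
```

```text
scene (542, array([503.1, 124.6]), array([89.1, 18.8]), 14.8, array([180.9, 186.4, 188. ])) (260, array([ 480.9, -208.5]), array([88.7, 18.9]), 11.3, array([113. , 119.8, 122.1]))
side (271, array([504.3, 122.3]), array([89.2, 19. ]), 13.7, array([180.9, 187.1, 189.6])) (571, array([ 482.2, -210.4]), array([89.5, 17.4]), 10.7, array([113.1, 121.3, 123.3]))
```

View pics/both.png

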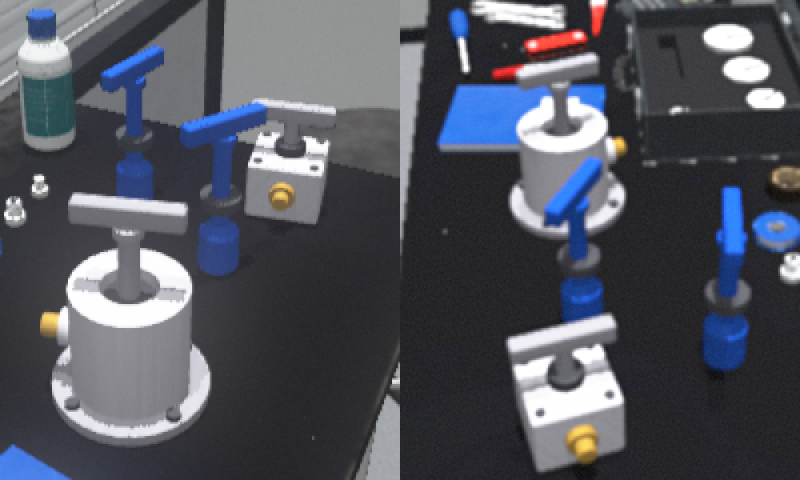

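Both cameras agree: the bar is grey and sits in the round housing, about 89 x 18, top at about 188, centre about (504,123), heading about 14°. Tool yaw 194° puts joint 6 at about -90°, ending near -10° after the turn, which is inside its range. The fingertips have to stay above the hub top (z=168). I'll check that the path is clear.

```bash
cat >> h.py <<'E'
def go(x,y,z,yaw):
    from cell import manip
    from scipy.spatial.transform import Rotation as Ro
    s=manip.read_state(); R=Ro.from_euler("xyz",s["eef_rot"])
    T=Ro.from_euler("xyz",[np.pi,0,np.radians(yaw)])
    print("shift",np.round(R.inv().apply(np.array([x,y,z])-s["eef_pos"]),1),"rot",np.round((R.inv()*T).as_rotvec(),3))
E
python3 - <<'E'
from h import *
go(504,123.4,300,194.2); go(143,531,300,165)
for n in("scene","side"):
    f=np.load(f"pics/{n}0.npz"); X=world(f["d"],f["K"],f["R"],f["t"]).reshape(-1,3)
    for a in range(0,900,100):
        print(n,a,[int(np.max(np.r_[0,X[(X[:,0]>a)&(X[:,0]<a+100)&(X[:,1]>b)&(X[:,1]<b+100),2]])) for b in range(-400,900,100)])
E
```

```text
shift [-454.4 -299.3 -130.9] rot [-0.001 -0.    -0.512]
shift [   0.4    0.  -131.1] rot [-0.001 -0.    -0.002]
scene 0 [0, 0, 1, 15, 21, 1, 0, 0, 0, 0, 0, 0, 0]
scene 100 [0, 0, 1, 27, 29, 2, 0, 0, 0, 0, 0, 0, 0]
scene 200 [0, 0, 0, 0, 0, 0, 0, 0, 0, 0, 0, 0, 0]
scene 300 [1, 1, 2, 1, 2, 2, 12, 0, 0, 0, 0, 0, 0]
scene 400 [0, 123, 170, 170, 110, 189, 14, 13, 0, 0, 0, 0, 0]
scene 500 [0, 122, 122, 170, 110, 188, 49, 50, 0, 0, 0, 0, 0]
scene 600 [0, 2, 170, 170, 2, 75, 76, 76, 75, 0, 0, 0, 0]
scene 700 [1, 169, 169, 26, 19, 75, 49, 52, 53, 0, 0, 0, 0]
scene 800 [0, 170, 168, 1, 2, 297, 300, 93, 0, 0, 0, 0, 0]
side 0 [0, 0, 23, 196, 121, 15, 0, 0, 346, 0, 0, 0, 0]
side 100 [0, 0, 3, 281, 276, 3, 0, 0, 363, 356, 331, 0, 0]
side 200 [0, 0, 0, 0, 0, 0, 0, 0, 0, 0, 0, 0, 0]
side 300 [2, 3, 2, 3, 3, 4, 16, 16, 19, 30, 28, 4, 5]
side 400 [2, 124, 172, 172, 112, 189, 16, 15, 19, 20, 9, 6, 4]
side 500 [3, 123, 124, 173, 113, 190, 50, 51, 13, 20, 12, 20, 26]
side 600 [2, 3, 173, 169, 3, 78, 77, 79, 78, 32, 31, 37, 6]
side 700 [3, 172, 171, 28, 21, 79, 51, 56, 78, 30, 31, 5, 5]
side 800 [3, 171, 3, 4, 3, 299, 302, 299, 303, 218, 210, 4, 5]
```

```bash
python3 -m crank '[[100,0,0,-50,0,0,0],[100,-40,-26,-80,0,0,-0.05],[100,-80,-53,-105,0,0,-0.15],[100,-120,-79,-115,0,0,-0.25],[100,-160,-105,-115,0,0,-0.35],[100,-200,-132,-115,0,0,-0.45],[100,-240,-158,-115,0,0,-0.51],[100,-280,-184,-115,0,0,-0.51],[100,-320,-211,-115,0,0,-0.51],[100,-360,-237,-115,0,0,-0.51]]' && python3 -c "
from h import *
go(504,123.4,290,194.2)"
```

```text
clock: 1.1
eef_pos: [430.1, 206.4, 284.3]
eef_rot: [3.142, -0.0, -2.896]
wrist_force: [0.4, 0.7, 1.0]
finger_gap: 93.8
finger_force: 0.0
shift [-51.5 -98.5  -5.7] rot [ 0.    -0.    -0.002]
```

```bash
python3 -m crank '[[100,-17,-33,-6,0,0,0],[100,-34,-66,-6,0,0,0],[100,-51,-98,-6,0,0,0],[100,-51,-98,-6,0,0,0],[100,-51,-98,-6,0,0,0]]'
python3 - <<'E'
from h import *
from cell import optics,manip
c=optics.calibration("wrist"); p,d=optics.camera("wrist")
X=world(d,c["camera_matrix"],np.array(c["R"]),np.array(c["t"]))
print(bar(X,(0,0,512,384),180,196)); print(manip.read_state()["eef_pos"],manip.read_state()["eef_rot"])
cv2.imwrite("pics/w1.png",p[:,:,::-1])
go(504,123.4,170.5,194.2)
E
```

```text
clock: 1.6
eef_pos: [502.5, 125.3, 289.8]
eef_rot: [3.141, -0.001, -2.897]
wrist_force: [-1.1, -0.0, 0.9]
finger_gap: 94.2
finger_force: 0.0
(1058, array([502.1, 123.1]), array([89.2, 16. ]), 16.3, array([186.2, 188. , 189.3]))
[502.17879805 125.95091035 290.10740523] [ 3.14138193e+00 -5.91210475e-04 -2.89552544e+00]
shift [ -1.2  -2.9 119.6] rot [ 0.    -0.001 -0.002]
```

View pics/w1.png

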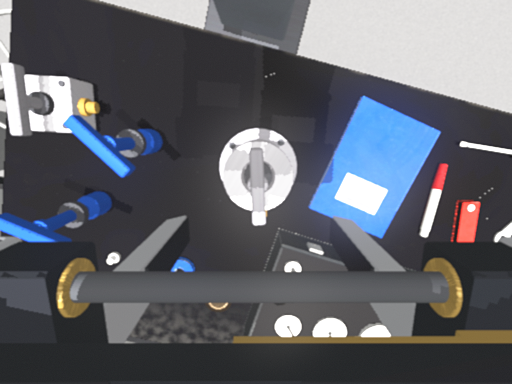

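The wrist view shows the bar at (258,180), running between the fingers, which lie left and right. Its fit is 89 x 16, top 188, at 16°. I'll descend to z 171 and grip.

```bash
python3 -m crank '[[100,0,-2.5,35,0,0,-0.02],[100,0,-2.5,70,0,0,-0.02],[100,0,-2.5,95,0,0,-0.02],[100,0,-2.5,110,0,0,-0.02],[100,0,-2.5,119,0,0,-0.02],[100,0,-2.5,119,0,0,-0.02],[60,0,-2.5,119,0,0,-0.02],[40,0,-2.5,119,0,0,-0.02],[25,0,-2.5,119,0,0,-0.02],[20,0,-2.5,119,0,0,-0.02]]' 40
```

```text
clock: 2.65
eef_pos: [503.3, 123.3, 171.8]
eef_rot: [-3.142, 0.001, -2.875]
wrist_force: [0.4, -0.1, -0.1]
finger_gap: 65.2
finger_force: 0.0
```

```bash
python3 -m crank '[[25,0,0,0.5,0,0,0],[20,0,0,0.5,0,0,0],[10,0,0,0.5,0,0,0],[0,0,0,0.5,0,0,0],[0,0,0,0.5,0,0,0],[0,0,0,0.5,0,0,0],[0,0,0,0.5,0,0,0],[0,0,0,0.5,0,0,0],[0,0,0,0.5,0,0,0],[0,0,0,0.5,0,0,0]]' 50; python3 -c "
from h import *
from cell import manip
print(manip.read_state()['moment'])"
```

```text
clock: 3.65
eef_pos: [503.1, 123.2, 170.8]
eef_rot: [3.142, -0.0, -2.875]
wrist_force: [0.1, 0.4, -0.2]
finger_gap: 0.3
finger_force: 0.0
[ 0.0639078  -0.02821247  0.02529659]
```

Run:
```python
from h import *
from cell import optics,manip
im=[]
for n in("scene","side","wrist"):
    c=optics.calibration(n); p,d=optics.camera(n)
    X=world(d,c["camera_matrix"],np.array(c["R"]),np.array(c["t"]))
    P=np.array(c["camera_matrix"])@(np.array(c["R"])@manip.read_state()["eef_pos"]+c["t"]); u,v=(P[:2]/P[2]).astype(int); print(n,u,v)
    u=min(max(u,80),432);v=min(max(v,80),304)
    cv2.circle(p,(int(P[0]/P[2]),int(P[1]/P[2])),2,(255,0,0),-1)
    im.append(cv2.resize(p[v-80:v+80,u-80:u+80,::-1] if n!="wrist" else p[:,:,::-1],(400,300) if n=="wrist" else (400,400)))
cv2.imwrite("pics/c2.png",np.hstack(im[:2])); cv2.imwrite("pics/w2.png",im[2])
```

```text
scene 244 210
side 228 129
wrist 259 214
```

View pics/c2.png

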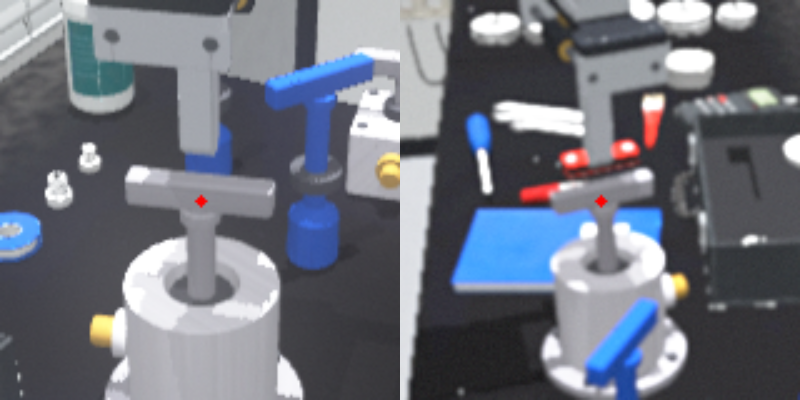

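View pics/w2.png

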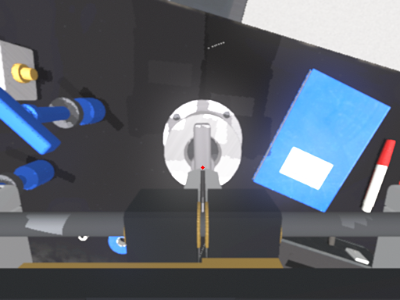

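The jaws shut on nothing: in the crops the closed fingertips stop above the bar, at about scene (243,190), while the reported TCP projects onto the bar at (244,210). I'll measure the real fingertip position.

Run:
```python
from h import *
from cell import optics,manip
s=manip.read_state(); print(s["eef_pos"],s["eef_rot"],s["joints"])
for n,us,vs in(("scene",(238,243,248),(170,180,184,187,189,191)),("side",(224,228,232),(97,105,109,112,114))):
    c=optics.calibration(n); p,d=optics.camera(n)
    X=world(d,c["camera_matrix"],np.array(c["R"]),np.array(c["t"]))
    for v in vs: print(n,v,[list(np.round(X[v,u])) for u in us])
    print(bar(X,(205,192,285,230) if n=="scene" else (200,110,260,142),180,196))
    # all points near the tool axis, per height
    Q=X.reshape(-1,3); Q=Q[(np.hypot(Q[:,0]-503,Q[:,1]-123)<70)&(Q[:,2]>190)]
    for z in range(190,270,6):
        q=Q[(Q[:,2]>=z)&(Q[:,2]<z+6)]
        if len(q)>2: print(z,len(q),np.round(q.min(0)),np.round(q.max(0)))
```

```text
[503.10736235 123.26129869 170.84893944] [-3.14158233e+00 -4.49107204e-06 -2.87536252e+00] [ 1.69556526e-01  2.27342600e-01  1.60898611e+00 -1.10944189e-05
  1.30526742e+00 -1.66746702e+00]
scene 170 [[np.float64(505.0), np.float64(136.0), np.float64(247.0)], [np.float64(498.0), np.float64(134.0), np.float64(247.0)], [np.float64(491.0), np.float64(131.0), np.float64(248.0)]]
scene 180 [[np.float64(505.0), np.float64(136.0), np.float64(231.0)], [np.float64(498.0), np.float64(135.0), np.float64(232.0)], [np.float64(491.0), np.float64(132.0), np.float64(232.0)]]
scene 184 [[np.float64(505.0), np.float64(136.0), np.float64(224.0)], [np.float64(499.0), np.float64(134.0), np.float64(224.0)], [np.float64(491.0), np.float64(132.0), np.float64(225.0)]]
scene 187 [[np.float64(505.0), np.float64(136.0), np.float64(219.0)], [np.float64(498.0), np.float64(135.0), np.float64(220.0)], [np.float64(491.0), np.float64(132.0), np.float64(220.0)]]
scene 189 [[np.float64(506.0), np.float64(136.0), np.float64(215.0)], [np.float64(498.0), np.float64(134.0), np.float64(216.0)], [np.float64(492.0), np.float6
[... 1602 characters left out ...]
24.0), np.float64(206.0)], [np.float64(529.0), np.float64(512.0), np.float64(5.0)]]
(268, array([503.7, 122.6]), array([88.1, 19.1]), 17.0, array([180.9, 187.3, 189.5]))
190 6 [472. 106. 190.] [544. 133. 191.]
202 3 [495. 124. 206.] [514. 124. 208.]
208 15 [493. 115. 208.] [514. 126. 214.]
214 24 [492. 109. 214.] [516. 134. 220.]
220 31 [492. 108. 220.] [516. 134. 225.]
226 33 [492. 109. 226.] [515. 129. 231.]
232 30 [493. 109. 232.] [515. 129. 238.]
238 34 [493. 108. 238.] [515. 130. 243.]
244 32 [492. 108. 244.] [516. 137. 250.]
250 33 [492. 109. 250.] [516. 130. 256.]
256 39 [493. 109. 256.] [516. 129. 262.]
262 30 [493. 110. 262.] [515. 128. 268.]
268 23 [497. 108. 268.] [515. 116. 273.]
```

Both cameras put the real fingertip at z ≈ 207, with the lateral position right, so the fingers end 36 mm short of the reported TCP. I'll open, go down part of the way, and check the offset again with the fingers open.

```bash
python3 -m crank '[[60,0,0,0,0,0,0],[60,0,0,0,0,0,0],[60,0,0,0,0,0,0],[60,0,0,0,0,0,0],[60,0,0,0,0,0,0],[60,0,0,0,0,0,0],[60,0,0,8,0,0,0],[60,0,0,16,0,0,0],[60,0,0,24,0,0,0],[60,0,0,24,0,0,0]]'
cat > tip.py <<'E'
from h import *
from cell import optics,manip
s=manip.read_state(); y=np.array([np.sin(s["eef_rot"][2]),-np.cos(s["eef_rot"][2])]); x=np.array([-y[1],y[0]])
for n in("scene","side"):
    c=optics.calibration(n); p,d=optics.camera(n); X=world(d,c["camera_matrix"],np.array(c["R"]),np.array(c["t"]))
    Q=X.reshape(-1,3); r=Q[:,:2]-s["eef_pos"][:2]; a=r@x; b=r@y
    for lo,hi in((-75,-12),(12,75)):
        m=(abs(a)<14)&(b>lo)&(b<hi)&(Q[:,2]>140)&(Q[:,2]<260); q=Q[m]
        if len(q): print(n,(lo,hi),len(q),"zmin",np.round(np.percentile(q[:,2],[0,2,5]),1),"b",np.round(np.percentile(b[m],[2,98])),"a",np.round(np.percentile(a[m],[2,98])))
E
python3 tip.py
```

```text
clock: 4.9
eef_pos: [502.5, 123.1, 145.3]
eef_rot: [3.141, -0.002, -2.875]
wrist_force: [0.0, 0.8, 0.3]
finger_gap: 56.3
finger_force: 0.0
scene (-75, -12) 182 zmin [180.1 181.3 182.5] b [-38. -26.] a [-4.  9.]
scene (12, 75) 628 zmin [159.9 164.  185.4] b [13. 42.] a [-9.  9.]
side (-75, -12) 341 zmin [161.7 166.9 186.8] b [-43. -14.] a [-11.   8.]
side (12, 75) 200 zmin [182.3 184.3 185.9] b [27. 39.] a [-9.  8.]
```

The offset holds at about 36 mm (tips about 181 against a reported 145.5), and the fingers straddle the bar centrally. I go 10 mm further down, to tips at about 171, and close.

```bash
python3 -m crank '[[60,0,0,5,0,0,0],[60,0,0,10,0,0,0],[40,0,0,10,0,0,0],[20,0,0,10,0,0,0],[0,0,0,10,0,0,0],[0,0,0,10,0,0,0],[0,0,0,10,0,0,0],[0,0,0,10,0,0,0],[0,0,0,10,0,0,0],[0,0,0,10,0,0,0]]' 50
```

```text
clock: 6.0
eef_pos: [503.2, 123.3, 137.0]
eef_rot: [-3.142, 0.0, -2.875]
wrist_force: [-0.1, 0.1, 0.8]
finger_gap: 15.2
finger_force: 50.0
```

Gripped, at 15 mm gap and 50 N. Clockwise from above is a positive turn about the tool's z.

```bash
python3 -m crank '[[0,0,0,0,0,0,0.05],[0,0,0,0,0,0,0.13],[0,0,0,0,0,0,0.22],[0,0,0,0,0,0,0.32],[0,0,0,0,0,0,0.42],[0,0,0,0,0,0,0.52],[0,0,0,0,0,0,0.62],[0,0,0,0,0,0,0.72],[0,0,0,0,0,0,0.8],[0,0,0,0,0,0,0.85]]'; python3 -c "
from cell import manip
s=manip.read_state();print(s['moment'],s['joints'])"
```

```text
clock: 7.0
eef_pos: [503.2, 123.3, 137.0]
eef_rot: [3.141, 0.0, 2.555]
wrist_force: [0.7, 0.4, 0.2]
finger_gap: 15.3
finger_force: 50.0
[ 0.15058585 -0.06771278  0.11432089] [ 1.69623432e-01  2.58394096e-01  1.65199701e+00  1.02646901e-04
  1.23088056e+00 -8.14410124e-01]
```

```bash
python3 -m crank '[[0,0,0,0,0,0,0.08],[0,0,0,0,0,0,0.16],[0,0,0,0,0,0,0.24],[0,0,0,0,0,0,0.32],[0,0,0,0,0,0,0.38],[0,0,0,0,0,0,0.42],[0,0,0,0,0,0,0.45],[0,0,0,0,0,0,0.45]]'; python3 -c "
from cell import manip
s=manip.read_state();print(s['moment'],s['joints'])"
```

```text
clock: 7.8
eef_pos: [503.2, 123.3, 137.0]
eef_rot: [3.141, 0.0, 2.107]
wrist_force: [0.7, 1.1, 2.0]
finger_gap: 15.5
finger_force: 50.0
[ 0.17675098 -0.1179542   0.00950435] [ 1.69586793e-01  2.58369541e-01  1.65201410e+00  9.54703015e-05
  1.23085245e+00 -3.67034648e-01]
```

```bash
python3 -m crank '[[0,0,0,0,0,0,0.02],[0,0,0,0,0,0,0.04],[0,0,0,0,0,0,0.05],[0,0,0,0,0,0,0.05]]' >/dev/null; python3 -c "
from cell import manip
s=manip.read_state();print(s['moment'],s['eef_rot'])"; python3 -m crank '[[0,0,0,0,0,0,0.02],[0,0,0,0,0,0,0.04],[0,0,0,0,0,0,0.05],[0,0,0,0,0,0,0.05]]'; python3 -c "
from cell import manip
s=manip.read_state();print(s['moment'],s['eef_rot'])"
```

```text
[ 0.18345902 -0.15981686  0.09392002] [3.14142760e+00 7.66489643e-05 2.05757011e+00]
clock: 8.6
eef_pos: [503.2, 123.2, 136.9]
eef_rot: [3.141, 0.0, 2.008]
wrist_force: [0.8, 0.1, 3.7]
finger_gap: 15.5
finger_force: 50.2
[ 0.14010182 -0.10176084  0.52851873] [3.14144938e+00 1.69896309e-04 2.00755787e+00]
```

The moment jumped to 0.53 N m at 1.40 rad, so the nut is on its stop. I ease back a little within the socket's play, open and lift.

```bash
python3 -m crank '[[0,0,0,0,0,0,-0.03],[0,0,0,0,0,0,-0.03],[10,0,0,0,0,0,-0.03],[30,0,0,0,0,0,-0.03],[60,0,0,0,0,0,-0.03],[60,0,0,0,0,0,-0.03],[60,0,0,0,0,0,-0.03],[60,0,0,0,0,0,-0.03],[60,0,0,0,0,0,-0.03],[60,0,0,0,0,0,-0.03]]'
```

```text
clock: 9.6
eef_pos: [503.1, 123.3, 136.8]
eef_rot: [-3.142, 0.0, 2.038]
wrist_force: [-1.1, -0.8, 0.3]
finger_gap: 56.5
finger_force: 0.0
```

```bash
python3 -m crank '[[60,0,0,-10,0,0,0],[60,0,0,-30,0,0,0],[60,0,0,-60,0,0,0],[60,0,0,-90,0,0,0],[60,0,0,-120,0,0,0],[60,0,0,-140,0,0,0],[60,0,0,-140,0,0,0]]'
python3 - <<'E'
from h import *
from cell import optics
im=[]
for n,b,vb in (("scene",(205,185,285,230),(300,140,355,170)),("side",(200,110,260,142),(195,245,265,285))):
    c=optics.calibration(n); p,d=optics.camera(n); X=world(d,c["camera_matrix"],np.array(c["R"]),np.array(c["t"]))
    print(n,bar(X,b,180,196),bar(X,vb,112,130)); im.append(cv2.resize(p[100:340,180:380,::-1] if n=="scene" else p[90:330,150:350,::-1],(400,480)))
cv2.imwrite("pics/end.png",np.hstack(im))
E
```

```text
clock: 10.3
eef_pos: [503.9, 123.4, 280.2]
eef_rot: [3.137, 0.001, 2.038]
wrist_force: [0.4, 0.6, -0.5]
finger_gap: 56.3
finger_force: 0.0
scene (376, array([502.5, 124.4]), array([14.8, 91.6]), 118.0, array([183.3, 186.9, 188.2])) (255, array([ 481.1, -208.5]), array([89.4, 19.6]), 9.5, array([113.3, 119.9, 122.4]))
side (220, array([504.5, 123.1]), array([17.2, 91.7]), 117.7, array([180.6, 187.7, 189.8])) (568, array([ 482.1, -210.5]), array([89.3, 19.3]), 12.0, array([113.5, 121.2, 123.2]))
```

View pics/end.png

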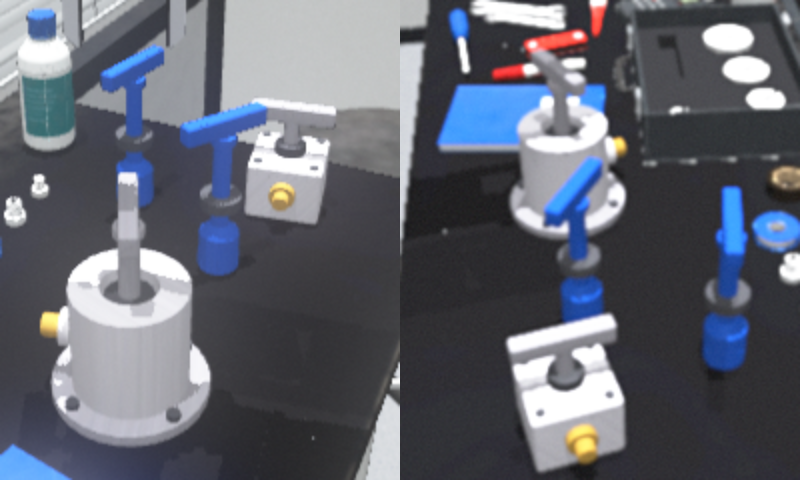

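The extension stands upright at the same spot with its top at 188, turned from about 16° to -62°. The valve handle is unchanged, and the gripper is clear.

```bash
python3 -c "
from cell import manip
print(manip.sign_off())"
```

```text
the job is handed in; nothing more can be done
None
```

The job is handed in: I turned the extension 1.40 rad (80°) clockwise until the torque jumped at the nut's stop, eased back about 2°, released it upright on the nut, and left the valve handle as it was, all in about 10.5 s.

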